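# Dock the block crate and hold the bay gate open

## Robot

A 6-joint arm with a two-finger parallel gripper is mounted at the origin on the work surface. World frame = base frame: x ahead of the robot, y to its left, z up, the work surface at z = 0. Lengths are in m, angles in degrees, forces in N, time in s.
With the tool pointing down it reaches from about 0.325 to 0.775 m from the base axis. Payload 5.5 kg.
Tool frame: the origin (TCP) lies at the centre of the arm's flange, where the gripper is bolted on; the fingertips stand 182 mm ahead of it and the grasp point (between the pads) lies 163 mm ahead of it; z points along the fingers, y is the line along which they close (so a half turn about z gives the same grasp; the last joint's range is limited). The gripper opens to 88 mm and grips with 3 to 60 N. Pads are 20 mm wide; open, the fingers measure 115 mm over their backs; the gripper's body (75 mm by 178 mm) begins 61 mm behind the grasp point.
Start: joints at [-78.02, 5.22, 70.514, -0, 104.267, -3.249], TCP at [0.158, -0.579, 0.405] pointing down, gripper open.
Joint ranges: [-164.24, 164.24], [-49.07, 125.15], [9.68, 141.18], [-86.29, 266.29], [3.28, 154.24], [-151.56, 151.56]. Speed limits (degrees/s): [147.25, 147.25, 172.46, 180, 180, 180].

## Interface

Orientations are given as [roll, pitch, yaw] about the fixed x, y, z axes, in that order (R = Rz(yaw) Ry(pitch) Rx(roll)).
In Python, from station import r gives the robot as it stands. The module is installed in compiled form; this text tells all that it offers. Calls block until the motion is done:
- r.reach(position, orientation): joint-space move of the TCP to a pose.
- r.servo_line(position, rotation=None, speed=0.15): straight line of the TCP; rotation=None keeps the orientation; speed is the mean speed in m/s.
- r.move_joints(angles): joint-space move.
- r.let_go() and r.grab(squeeze=None): open the fingers fully, or close them until they stop; squeeze is the grip in N (None keeps the last).
- r.wait(seconds).
- r.inverse_kinematics(position, orientation): joint angles nearest the present ones, or None.
- r.sense(): the state.
- r.snapshot(name): name is "side" or "top"; returns a dict with "frame" (480x640x3 uint8, red, green, blue), "fx", "fy", "cx", "cy" (pixels), "R" (3x3) and "t" (3): a world point X has camera coordinates R X + t. Camera axes: x right, y down, z forward; pixel columns grow to the right and rows downward; lengths in m; the calibration is good to about 2 mm. A picture is of the moment at which its call begins. There is no depth.
A pose or a line that the arm cannot do raises r.IKError and nothing moves.
- r.hand_in(): hands the job in; it is judged then, once.
The state is a dict: "clock": time; "joints": joint angles; "joint_vel": joint speeds; "joint_torque": joint torques, N m; "tcp_pos": TCP position; "orientation": TCP orientation; "contact_force": force on the tool from outside, world axes, zero at the start; "torque": the same for the moment, N m; "opening": finger opening in m; "gripper_force": force on a finger pad.
Only numpy, scipy, OpenCV 4.12 (cv2) and the standard library are available. Lean on these libraries where they do the work, as an engineer would, in place of code of your own. Each camera call takes 0.05 s, during which the arm holds its last target. There are 200 camera calls.

## Task

Push the small wooden crate of printing blocks along the rollers until it is fully home against the stops of the bay. Then squeeze the tabs of the lock catch together, after that the tabs of the gate catch, and swing the gate outwards past its spring detent to about a right angle, so that the printer can draw the blocks out. Finish while still holding the gate wide open (it swings back by itself if let go), with the crate still in the bay and the other things on the bench left alone.

Things in the scene. Friction and masses are not known exactly. Their poses are not given: they have to be found in the camera images.
- crate_mid (a point): Centre, half-way up, of the loose wooden crate, 110 x 110 x 60 mm high, 0.35 to 0.7 kg, full of upright printing blocks. It stands on rollers (tops 40 mm above the bench) between guide rails 124 mm apart (tops 55 mm). Its y axis points along the push, towards the bay. The wall to push is 55 mm behind the centre; closed fingers fit behind it, between the rails.
- station: The fixed roller line with bay and gate; origin on the bench. z up; y: the push direction, along the rollers, through the bay, out at the gate; x: from the gate's hinge side to the catches' side. Rollers run from y -277 to 107 mm. Bay walls, 114 mm high, have inner faces at x = -62 and 62, from y -70 to 108. A deck, top 115 mm high, spans x 62 to 128.
- bay_mid (a point): Where the crate's centre lies when it is home against the two low stops: 45 mm along y from the station's origin, 70 mm above the bench; axes as the station's.
- lock_tabs (a point): Lock catch (squeeze first): fixed midpoint between two steel tabs in a row along the station's y, on the deck. Point 142 mm, tabs 116 to 161 mm above the bench; each 20 mm wide, 8 thick; 52 mm over the outsides, 34 when squeezed. Takes about 6 N; the tabs are linked and stay where left. Its bar ends in a spacer between the gate catch's tabs and blocks them until this is squeezed.
- gate_tabs (a point): Gate catch (squeeze second): fixed midpoint between two tabs of the same size and height as the lock's, but in a row along the station's x and nearer the gate, 104 mm further along y. Also 52 mm over the outsides, 34 squeezed, about 6 N, linked, stays. Squeezing draws a hook off the steel keeper on the gate's top.
- gate_hinge (a point): A fixed point on the gate's upright hinge axis, 158 mm above the bench; axes as the station's. The hinge pin is 120 mm high.
- gate_post (a point): The gate's handle: a point 158 mm above the bench on the axis of an upright round wooden post, 18 mm thick, 110 mm from the hinge axis, free from 113 mm (panel top) to 185 mm. Its x axis runs from hinge to post (shut: along the station's x). The panel is 173 mm long and 14 thick; its keeper, 146 mm from the hinge, is 137 mm high.
- gate (a joint): Gate angle, rad: 0 shut, grows outwards (counter-clockwise from above), stop at 1.75. A spring pulls it shut (0.1 to 0.35 N m), so it swings back if let go. A sprung ball under it makes a detent at about 0.8 to 1.0 rad, about 6 N at the post to pass.
- lock_catch (a joint): Travel of each lock tab, m: 0 open, 0.009 fully squeezed.
- gate_catch (a joint): Travel of each gate-catch tab, m: 0 open (gate hooked), 0.009 fully squeezed (gate free).
- ink_tin: Bystander: ink tin 68 mm across, 55 mm high, origin under its centre.
- paste_tub: Bystander: open white tub 84 mm across, 70 mm high, origin under its centre.
- brush: Bystander: brush about 200 mm long lying on the bench, origin near its middle.

How it is judged (in metres and radians):
On the way, in this order (a step that is already met when the one before it is completed fails the run):
1. the crate is home in the bay, the gate still shut (y of crate_mid in the frame of bay_mid above -0.01 m and value of joint gate below 0.1 rad), for 0.2 s.
2. the lock catch is squeezed (value of joint lock_catch above 0.007 m and value of joint gate_catch below 0.004 m), for 0.1 s.
3. then the gate catch is squeezed (value of joint gate_catch above 0.007 m and value of joint gate below 0.1 rad), for 0.1 s.
4. the gate is swung past its detent (value of joint gate above 1.15 rad), for 0.1 s.
At the end, for the whole second after the job is handed in: The fingers hold the gate still, open beyond 1.3 rad (75 degrees), with at least 0.5 N on it and neither the crate nor the brush against it; both catches are still squeezed; the crate stands level in the bay within 15 mm of home (value of joint gate above 1.3 rad and velocity of joint gate between -0.15 and 0.15 rad/s and contact force between the fingers and gate above 0.5 N and contact force between each of crate, brush and gate below 0.1 N and value of joint each of lock_catch, gate_catch above 0.005 m and y of crate_mid in the frame of bay_mid between -0.015 and 0.015 m and z of crate_mid in the frame of bay_mid below 0.01 m and angle between crate_mid's own z axis and vertical below 0.1 rad); the arm keeps its last pose, push and grip.
It fails at once if a bystander is shifted more than 20 mm (distance of any of ink_tin, paste_tub, brush from where it was at the start of the episode above 0.02 m).
It also fails if it takes over 69 s, if anything falls off the work surface, if the arm or the gripper's body presses on something with over 40 N, if the wrist force passes 120 N, or if a joint passes its speed limit or range.

## Working session

There is one attempt and no reset: what is moved stays moved. The work goes in short steps, each a Python script; the robot and the scene stay as the last script left them, time stands still between calls to the robot, and variables do not carry over. Pictures are saved under pics/ and viewed, at most 10 in all, crops included, and the job is handed in when it is done.

```bash
mkdir -p pics; python3 - <<'E'
from station import r
import cv2,pickle
for n in("top","side"):
    s=r.snapshot(n); cv2.imwrite(f"pics/{n}0.png",s["frame"][:,:,::-1]); pickle.dump(s,open(f"{n}0.pkl","wb"))
    print(n,s["fx"],s["cx"],s["cy"],s["R"],s["t"])
print(r.sense())
E
```

```text
top 593.3142423026702 310.34882656958433 239.1725128997525 [[ 0.02088368 -0.99912023  0.03636797]
 [-0.99941207 -0.02185148 -0.02642039]
 [ 0.02719184 -0.03579483 -0.99898916]] [0.05937232 0.5966955  1.11037887]
side 620.6820869928855 311.7908428032792 243.6170181658014 [[ 0.99000351 -0.1402208  -0.01520455]
 [-0.08882714 -0.53612355 -0.83945296]
 [ 0.10955725  0.83241195 -0.54321961]] [-0.59700723  0.19250414  1.26996808]
{'clock': 0.1, 'joints': array([-7.80191382e+01,  5.25797023e+00,  7.05741232e+01, -7.08848411e-05,
        1.04266725e+02, -3.24785450e+00]), 'joint_vel': array([ 0.00706251, -0.04064216, -0.21604261, -0.03290156,  0.00745997,
       -0.00577091]), 'joint_torque': array([ 2.71489211e-03, -4.47860026e+01, -4.07568276e+01,  7.00790598e-02,
        2.84943479e-02, -1.07540964e-04]), 'tcp_pos': array([ 0.15762043, -0.5789783 ,  0.40363674]), 'orientation': array([-1.79901336e+02, -5.52999873e-03,  1.52286941e+01]), 'contact_force': array([-0.47756298, -0.19362511, -0.34984464]), 'torque': array([ 0.06619981, -0.01609444, -0.00944872]), 'gripper_force': 0.0, 'opening': 0.08776661295646947}
```

View pics/top0.png

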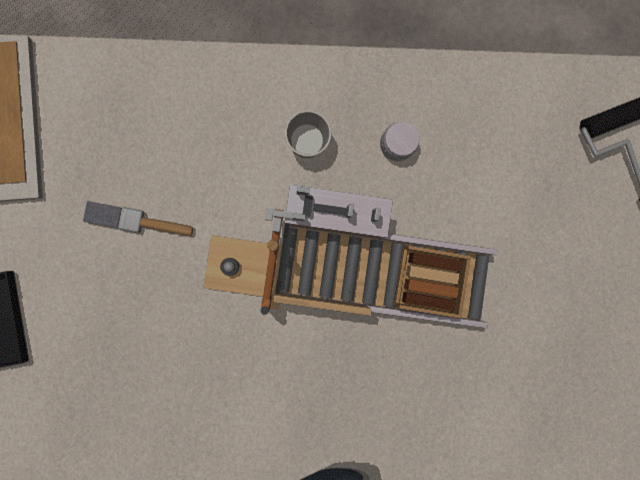

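View pics/side0.png

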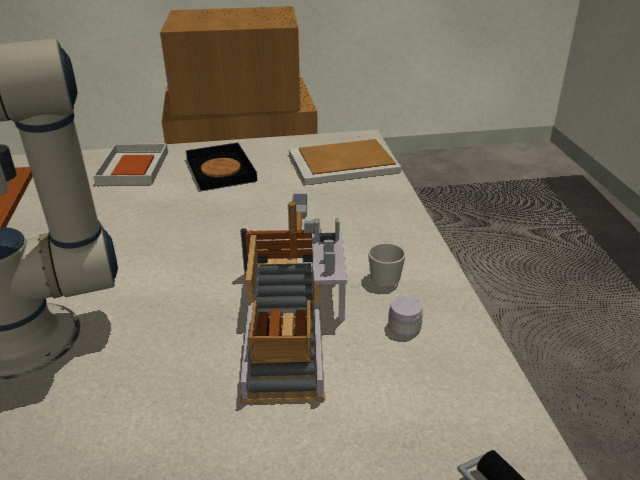

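The top view shows the rollers at (490,290), running left to the gate at (270,270). The crate is at (435,282), the catch deck at (340,210), the tub at (308,135), the tin at (400,140) and the brush at (140,218). I'll enlarge the station.

```bash
python3 - <<'E'
import cv2
a=cv2.imread("pics/top0.png")[175:335,190:500]
cv2.imwrite("pics/topc.png",cv2.resize(a,None,fx=2.58,fy=2.58,interpolation=cv2.INTER_CUBIC))
a=cv2.imread("pics/side0.png")[190:410,220:440]
cv2.imwrite("pics/sidec.png",cv2.resize(a,None,fx=2.7,fy=2.7,interpolation=cv2.INTER_CUBIC))
E
```

```text
(no output)
```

View pics/topc.png

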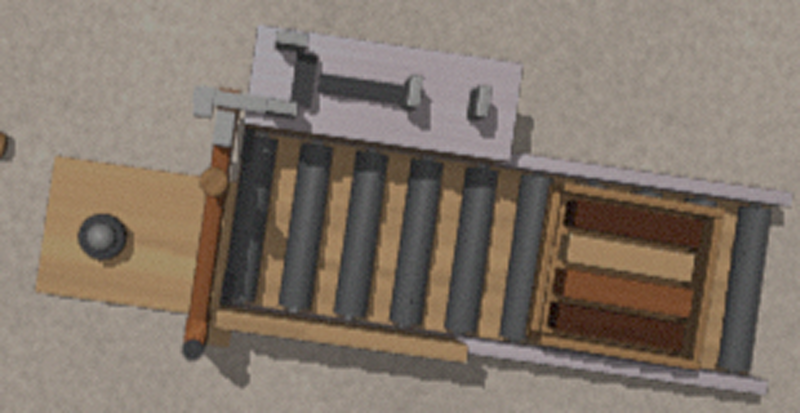

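View pics/sidec.png

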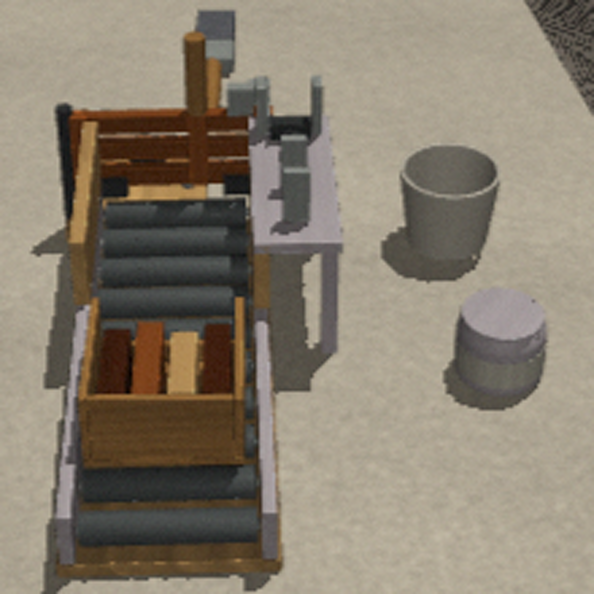

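The crops show these points (crop pixels). In the top view: deck corners (258,27), (523,63), (515,158), hinge pin (193,349), post top (213,180), lock tab tops (415,85) and (481,95), gate tab top (293,38), and crate top corners. Next I convert them to world positions and check them against the given sizes.

```bash
cat > h.py <<'E'
import numpy as np,pickle
def ray(s,u,v,z):
    d=s["R"].T@np.array([(u-s["cx"])/s["fx"],(v-s["cy"])/s["fy"],1]); c=-s["R"].T@s["t"]
    return c+d*(z-c[2])/d[2]
def proj(s,X):
    p=s["R"]@np.asarray(X)+s["t"]; return np.array([s["fx"]*p[0]/p[2]+s["cx"],s["fy"]*p[1]/p[2]+s["cy"]])
E
python3 - <<'E'
from h import *
T=pickle.load(open("top0.pkl","rb"));S=pickle.load(open("side0.pkl","rb"))
P={"deckTL":(258,27,.115),"deckTR":(523,63,.115),"deckBR":(515,158,.115),"deckBL":(247,123,.115),"hinge":(193,349,.12),"post":(213,179,.185),"lockA":(416,80,.161),"lockB":(482,90,.161),
"gtabOut":(293,36,.161),"gtabIn?":(283,103,.161),"railU":(792,195,.055),"railL":(767,389,.055),"crTL":(563,181,.1),"crTR":(724,208,.1),"crBR":(697,370,.1),"crBL":(540,343,.1),"knob":(102,235,.0),"hookOuter":(203,100,.15)}
Q={}
for k,(u,v,z) in P.items():
    Q[k]=ray(T,190+(u+.5)/2.58-.5,175+(v+.5)/2.58-.5,z); print(k,Q[k].round(4))
D=lambda a,b:(np.linalg.norm((Q[a]-Q[b])[:2]).round(4),np.degrees(np.arctan2(*(Q[b]-Q[a])[[1,0]])).round(1))
for a,b in [("deckBR","deckTR"),("deckTR","deckTL"),("hinge","post"),("lockB","lockA"),("gtabIn?","gtabOut"),("railL","railU"),("crBR","crTR"),("crBL","crTL"),("crTR","crTL"),("crBR","crBL")]:print(a,b,D(a,b))
Z={"post":(196,37,.185),"hinge":(63,107,.12),"gOut":(317,77,.161),"gIn":(262,79,.161),"lockA":(293,137,.161),"lockB":(297,170,.161),"railLn":(66,518,.055),"railRn":(271,515,.055),"crL":(83,398,.1),"crR":(241,396,.1)}
for k,(u,v,z) in Z.items(): print("side",k,ray(S,220+(u+.5)/2.7-.5,190+(v+.5)/2.7-.5,z).round(4))
E
```

```text
deckTL [0.6835 0.1131 0.115 ]
deckTR [ 0.664  -0.0631  0.115 ]
deckBR [ 0.6008 -0.0589  0.115 ]
deckBL [0.62   0.1189 0.115 ]
hinge [0.4714 0.1508 0.12  ]
post [0.5814 0.1385 0.185 ]
lockA [0.6471 0.0126 0.161 ]
lockB [ 0.6417 -0.0294  0.161 ]
gtabOut [0.673  0.0909 0.161 ]
gtabIn? [0.6306 0.0963 0.161 ]
railU [ 0.5812 -0.2661  0.055 ]
railL [ 0.4444 -0.25    0.055 ]
crTL [ 0.5866 -0.0942  0.1   ]
crTR [ 0.5707 -0.2038  0.1   ]
crBR [ 0.4614 -0.187   0.1   ]
crBL [ 0.4777 -0.0804  0.1   ]
knob [0.542  0.2236 0.    ]
hookOuter [0.632 0.147 0.15 ]
deckBR deckTR (np.float64(0.0633), np.float64(-3.8))
deckTR deckTL (np.float64(0.1773), np.float64(83.7))
hinge post (np.float64(0.1106), np.float64(-6.4))
lockB lockA (np.float64(0.0423), np.float64(82.8))
gtabIn? gtabOut (np.float64(0.0428), np.float64(-7.2))
railL railU (np.float64(0.1377), np.float64(-6.7))
crBR crTR (np.float64(0.1106), np.float64(-8.8))
crBL crTL (np.float64(0.1098), np.float64(-7.2))
crTR crTL (np.float64(0.1108), np.float64(81.8))
crBR crBL (np.float64(0.1078), np.float64(81.3))
side post [0.5823 0.1357 0.185 ]
side hinge [0.4716 0.1525 0.12  ]
side gOut [0.6744 0.0974 0.161 ]
side gIn [0.6306 0.1016 0.161 ]
side lockA [0.6411 0.0129 0.161 ]
side lockB [ 0.6367 -0.0318  0.161 ]
side railLn [ 0.4494 -0.2497  0.055 ]
side railRn [ 0.5805 -0.2676  0.055 ]
side crL [ 0.4671 -0.187   0.1   ]
side crR [ 0.5709 -0.2016  0.1   ]
```

Sizes agree with the spec: hinge to post 110.6 mm, crate 110 mm, deck 63 mm wide, station yaw about −6.7°. The station origin is about (0.547, 0.019). Now I push the crate.

```bash
cat >> h.py <<'E'
YAW=-6.7; O=np.array([.547,.019]); c,s_=np.cos(np.radians(YAW)),np.sin(np.radians(YAW))
EX=np.array([c,s_]);EY=np.array([-s_,c])
def W(x,y,z): return list(O+x*EX+y*EY)+[z]
E
python3 - <<'E'
from h import *; from station import r
import cv2
r.grab(10)
r.reach(W(0,-.252,.37),[180,0,YAW])
r.servo_line(W(0,-.252,.252),speed=.12)
f0=r.sense(); print(f0["clock"],f0["tcp_pos"],f0["contact_force"],f0["opening"])
r.servo_line(W(0,-.04,.252),speed=.08)
y=-.04
while y<-.008:
    f=r.sense()["contact_force"]-f0["contact_force"]; fy=f[:2]@EY
    print(round(y,4),f.round(1),round(fy,1))
    if fy<-10: break
    y+=.002; r.servo_line(W(0,y,.252),speed=.03)
r.wait(.3); t=r.sense(); print(t["clock"],t["tcp_pos"],t["contact_force"])
s=r.snapshot("top"); cv2.imwrite("pics/top1.png",cv2.resize(s["frame"][175:335,190:500,::-1],None,fx=2.58,fy=2.58,interpolation=cv2.INTER_CUBIC))
E
```

```text
4.4 [ 0.51785508 -0.23143885  0.25315754] [ 0.68698716 -0.06879699 -0.59894541] 0.0005810788420131444
-0.04 [-0.2  0.1  1.3] 0.1
-0.038 [-1.3  0.4  0.2] 0.2
-0.036 [-0.4 -0.1  1. ] -0.1
-0.034 [-1.   0.4  0.3] 0.3
-0.032 [-0.6  0.5  0.8] 0.4
-0.03 [-0.1 -0.7  0.2] -0.7
-0.028 [-0.5  0.   1.2] -0.0
-0.026 [-0.9  0.6  0.2] 0.5
-0.024 [-0.7 -0.1  0. ] -0.1
-0.022 [-0.3 -0.1  0.3] -0.1
-0.02 [-0.6 -0.2  0.7] -0.3
-0.018 [-0.2  0.   0.8] 0.0
-0.016 [ 1.6 -4.7 -0.4] -4.5
-0.014 [ 3.4 -9.4  1.2] -9.0
-0.012 [  4.  -13.7   2.3] -13.1
11.0 [0.54656672 0.00449399 0.25349775] [  5.19215193 -13.09239621   2.12071104]
```

View pics/top1.png

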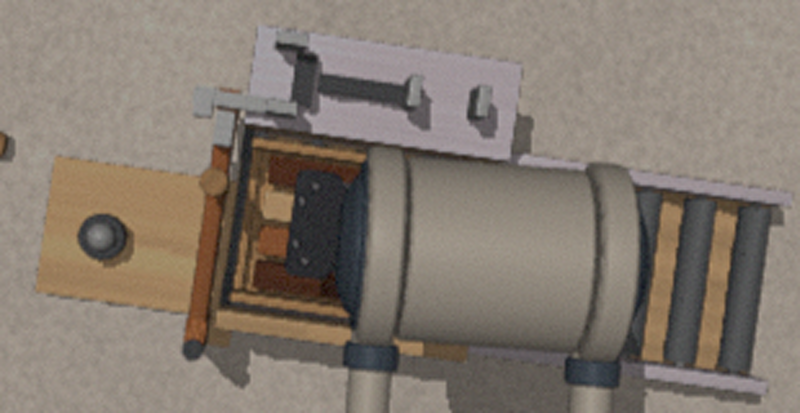

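The crate is home: contact rose at the stops and its front edge sits by the gate at crop column ~245. Next is the lock catch.

```bash
python3 - <<'E'
from h import *; from station import r
import cv2
p=r.sense()["tcp_pos"]; back=p[:2]-.015*EY
r.servo_line([*back,.252],speed=.08)
r.servo_line([*back,.38],speed=.2); r.let_go()
L=[.642,-.008]
r.servo_line([*L,.38],speed=.15)
f0=r.sense()["contact_force"]
for z in (.345,.325,.312):
    r.servo_line([*L,z],speed=.08); f=r.sense()["contact_force"]-f0; print(z,f.round(1))
    if abs(f).max()>5: break
else:
    r.grab(15); r.wait(.3); t=r.sense(); print(t["clock"],t["opening"],t["gripper_force"],(t["contact_force"]-f0).round(1),t["tcp_pos"])
for n in("top","side"):
    s=r.snapshot(n); cv2.imwrite(f"pics/{n}2.png",s["frame"][:,:,::-1])
E
```

```text
0.345 [ 0.8 -0.  -0.4]
0.325 [ 1.4 -0.3 -1.3]
0.312 [ 0.  -0.  -0.8]
16.85 0.033525981573462864 14.999806880950928 [ 0.1  3.9 -0.1] [ 0.6420225  -0.00775267  0.31207646]
```

The lock is squeezed: the opening is 33.5 mm, against 34 mm expected. Next is the gate catch.

```bash
python3 - <<'E'
from h import *; from station import r
import cv2
r.let_go()
p=r.sense()["tcp_pos"]; r.servo_line([*p[:2],.39],speed=.15)
G=[.654,.0965]
r.reach([*G,.39],[180,0,YAW+90])
f0=r.sense()["contact_force"]
for z in (.345,.325,.312):
    r.servo_line([*G,z],speed=.08); f=r.sense()["contact_force"]-f0; print(z,f.round(1))
    if abs(f).max()>5: break
else:
    r.grab(15); r.wait(.3); t=r.sense(); print(t["clock"],t["opening"],t["gripper_force"],(t["contact_force"]-f0).round(1),t["tcp_pos"])
s=r.snapshot("side"); cv2.imwrite("pics/side3.png",cv2.resize(s["frame"][150:370,200:440,::-1],None,fx=2.7,fy=2.7,interpolation=cv2.INTER_CUBIC))
E
```

```text
0.345 [-0.3 -0.1  1.1]
0.325 [ 0.3 -0.8  0.2]
0.312 [-0.5  0.9  0.6]
22.4417 0.03303898085703588 15.000446140766144 [-13.4   0.2   5.5] [0.65227397 0.09687033 0.31213726]
```

View pics/side3.png

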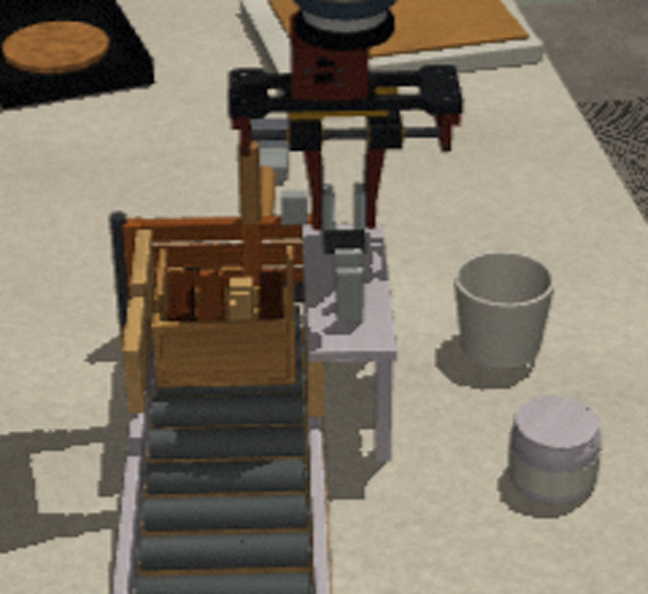

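The gate catch is squeezed too: the opening is 33.0 mm, and the picture shows the tabs pinched with the crate in the bay. Next I grip the post.

```bash
python3 - <<'E'
from h import *; from station import r
r.let_go()
p=r.sense()["tcp_pos"]; r.servo_line([*p[:2],.40],speed=.15)
P=[.5815,.137]
r.reach([*P,.40],[180,0,YAW])
f0=r.sense()["contact_force"]
for z in (.36,.330):
    r.servo_line([*P,z],speed=.1); f=r.sense()["contact_force"]-f0; print(z,f.round(1))
    if abs(f).max()>5: break
else:
    r.grab(25); r.wait(.2); t=r.sense(); print(t["clock"],t["opening"],t["gripper_force"],(t["contact_force"]-f0).round(1),t["tcp_pos"])
    if .014<t["opening"]<.022:
        H=np.array([.4715,.1515])
        for a in (4,8,15):
            th=np.radians(a+YAW); q=H+.1105*np.array([np.cos(th),np.sin(th)])
            r.servo_line([*q,.330],[180,0,YAW+a],speed=.06)
            t=r.sense(); print(a,t["clock"],t["opening"],(t["contact_force"]-f0).round(1))
E
```

```text
0.36 [1.  1.1 0.4]
0.33 [0.2 1.  0.4]
27.925 0.017632913425772872 25.0010284781456 [ 2.   5.6 -1.2] [0.58160341 0.13803707 0.32997362]
4 28.2333 0.017621858422501514 [ 3.5 -0.6 -1.5]
8 28.5083 0.017251411696065696 [ 5.6  0.  -2.1]
15 28.8833 0.01801113547967459 [ 5.8 -0.3 -2.1]
```

The gate turns freely, so I carry on through the detent to about 86°.

```bash
python3 - <<'E'
from h import *; from station import r
import cv2
H=np.array([.4725,.1515])
for a in range(23,88,8):
    th=np.radians(a+YAW); u=np.array([np.cos(th),np.sin(th)]); q=H+.1105*u
    r.servo_line([*q,.330],[180,0,YAW+a],speed=.05)
    t=r.sense(); f=t["contact_force"]; print(a,t["clock"],round(t["opening"],4),"rad",round(f[:2]@u,1),"tan",round(f[1]*u[0]-f[0]*u[1],1))
    if abs(f).max()>40: print("STOP");break
r.wait(.5); t=r.sense(); d=t["tcp_pos"][:2]-H; print(t["clock"],np.degrees(np.arctan2(d[1],d[0]))-YAW,t["gripper_force"],t["opening"],t["contact_force"])
for n in ("top","side"):
    s=r.snapshot(n); cv2.imwrite(f"pics/{n}5.png",s["frame"][:,:,::-1])
a=cv2.imread("pics/top5.png")[165:345,80:480]; b=cv2.imread("pics/side5.png")[130:430,200:440]
cv2.imwrite("pics/both5.png",np.hstack([cv2.resize(a,(480,216)),np.zeros((216,1,3),np.uint8)]) if 0 else cv2.resize(np.hstack([cv2.copyMakeBorder(a,0,120,0,0,0),b]),(800,375),interpolation=cv2.INTER_CUBIC))
E
```

```text
23 29.3417 0.0173 rad 3.9 tan -0.2
31 29.8 0.0175 rad 4.6 tan -1.1
39 30.2583 0.0172 rad 6.6 tan -1.5
47 30.7167 0.0174 rad 6.7 tan -1.4
55 31.175 0.0177 rad 7.3 tan 0.5
63 31.6333 0.0173 rad 9.4 tan -3.7
71 32.0917 0.0173 rad 9.0 tan -3.8
79 32.55 0.0173 rad 10.1 tan -3.4
87 33.0083 0.0177 rad 9.6 tan -3.4
33.5083 86.98644403160145 24.99935120344162 0.017634301173351227 [ 6.48680207  8.88545476 -3.82815036]
```

View pics/both5.png

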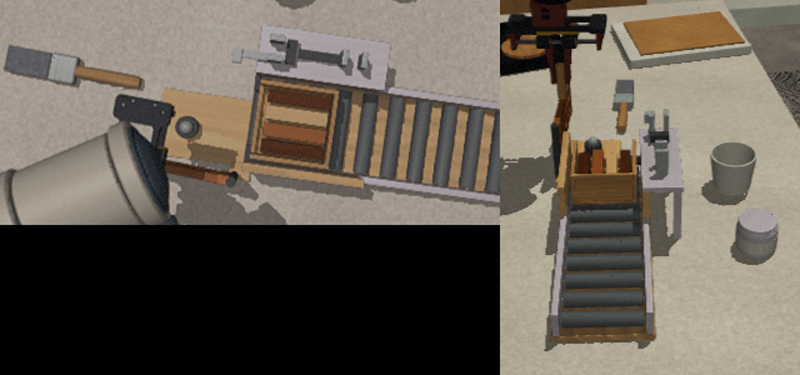

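The gate stands open at about 87° with the post gripped. The crate is still home, its front corner at about full-frame (287,229) as when pushed. Both pairs of tabs are pinched and the bystanders are where they were, so I hand in.

```bash
python3 -c "
from station import r
print(r.hand_in())"
```

```text
the job is handed in; nothing more can be done
None
```

The job is handed in: crate home against the stops, lock catch then gate catch squeezed, and the gate held open at about 87° (1.52 rad) with the post gripped; no verdict came back from the judging.

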